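# Close up the last glass panel on a tilting light table

## Robot

A 6-joint arm with a two-finger parallel gripper is mounted at the origin on the work surface. World frame = base frame: x ahead of the robot, y to its left, z up, the work surface at z = 0. Lengths are in m, angles in rad, forces in N, time in s.
With the tool pointing down it reaches from about 0.425 to 0.95 m from the base axis. Payload 3.5 kg.
Tool frame: the origin (TCP) lies at the very end of the fingers, on their centre line; the grasp point (between the pads) lies 19 mm behind it; z points along the fingers, y is the line along which they close (so a half turn about z gives the same grasp; the last joint's range is limited). The gripper opens to 85 mm and grips with 20 to 120 N. Pads are 22 mm wide; open, the fingers measure 114 mm over their backs; the gripper's body (76 mm by 85 mm) begins 54 mm behind the grasp point. The pads swing forward as they close: fully open they stand 13 mm farther back than shut.
Start: joints at [1.092, 0.286, 1.577, -0, 1.279, -0.15], TCP at [0.218, 0.639, 0.231] pointing down, gripper open.
Joint ranges: [-2.77, 2.77], [-0.9, 2.22], [0.21, 2.48], [-1.53, 4.67], [0.24, 2.81], [-2.84, 2.84]. Speed limits (rad/s): [2.79, 2.79, 3.14, 3.14, 3.14, 3.14].

## Interface

Orientations are given as [roll, pitch, yaw] about the fixed x, y, z axes, in that order (R = Rz(yaw) Ry(pitch) Rx(roll)).
In Python, from bench import * gives the robot as it stands.
- The arm moves only by the tool drive_tool, never from a script. Its argument "moves" is a list that holds one entry, the list of rows, each a list of 5 numbers: the shift along the tool's x, y, z in cm, then the turn about the tool's z in rad, then the opening, from -1 (shut) to 1 (fully open). In form: [[[x, y, z, turn, grip], ...]]. A call has 1 to 12 rows; each row shifts and turns the commanded pose from where the row before left it, along the tool's axes as they then stand; what a row does not reach is not made up. A row lasts 1/8 s, in which the tool goes at most 62.5 mm and 10.7 degrees, less where a joint would pass 70% of its speed; a pose out of reach is approached as far as the arm can. A call is refused whole if a number of a shift passes 6.25 or a number of a turn 0.188, either way. A call with a gripper value outside its range is refused whole. The fingers move at their own pace and stop on an object; "force" is the grip in N (left out, the last holds). Time passes only in rows, so rows that do not move let the fingers close. It gives the time, the measured TCP pose, the force, the opening and the grip force at its end, in the units of the state.
- sense(): the state, without advancing time (a new reading comes with each control period).
- capture(name): name is "scene" or "top" or "wrist"; returns the picture (480x640x3 uint8, red, green, blue); there is no depth.
- get_calibration(name): a dict with "vfov" (degrees; the focal length in pixels is half the picture's height over the tangent of half this angle, whatever the lens; pixels are square), "cx", "cy" (the principal point, pixels), "R" (3x3) and "t" (3): a world point X has camera coordinates R X + t. Camera axes: x right, y down, z forward; pixel columns grow to the right and rows downward; lengths in m; the calibration is good to about 2 mm. A picture is of the moment at which its call begins: read the wrist's pose just before it. get_calibration takes no time and is no camera call; for the wrist camera it gives the pose at the moment of the call.
- hand_in(): hands the job in; it is judged then, once.
Trained networks look in the newest picture that a camera, given by its name, has taken for a name from the list of things; names that differ only in an ending like _2 or _b are one class to them, and where a whole thing is asked for, a point or a joint stands for the part that bears it (a point fixed in the world has none). Each returns a list of dicts, best first, with "confidence" (0 to 1); they miss things now and then, are a little off and sometimes report something else, mostly with a low value. They report only what shows in the picture. A call takes as long as a camera call. They do not tell look-alikes from the thing itself.
- recognise(camera, thing): "box" ([left, top, right, bottom] in pixels, round what is visible of it).
- silhouettes(camera, thing): "mask" (480x640 bool, what is visible of it) and "box" ([left, top, right, bottom] in pixels, round what is visible of it).
The state is a dict: "t": time; "joints": joint angles; "joint_vel": joint speeds; "tau": joint torques, N m; "ee_pos": TCP position; "orientation": TCP orientation; "force": force on the tool from outside, world axes, zero at the start; "torque": the same for the moment, N m; "grip_width": finger opening in m; "gripper_force": force on a finger pad.
Only numpy, scipy, OpenCV 4.12 (cv2) and the standard library are available. Lean on these libraries where they do the work, as an engineer would, in place of code of your own. Each camera call takes 0.05 s, during which the arm holds its last target. There are 200 camera calls.

## Task

Raise the tilting light table by its bar, leave it standing at a working slope of 30 degrees, and only then lay the loose long framed glass panel on it, lengthwise up the slope like the two that are pinned there. Close it up gently, ready for soldering: butted flush along the whole edge of its neighbour and standing on the ledge, with the table still at 30 degrees. Leave the short panel, the spool, the iron stand and the bottle where they are.

Things in the scene. Friction and masses are not known exactly. Their poses are not given: they have to be found in the camera images.
- light_base: Base of the tilting light table: white flat box, 240 (x) by 300 (y) by 40 mm high, fixed to the bench. Origin: centre of its underside, at bench height. x points level from the hinge edge (the low side once raised) to the edge with the bar (towards the robot's left), y along the hinge, z up. The top's hinge line runs along y at x = -115, z = 46 mm in this frame.
- tilt_top (a joint): Slope of the table's top, rad: 0 is flat on the base, grows as the edge with the bar is raised (limit 1.2). Stiff friction hinges hold the top wherever it is left; raising takes about 12 to 18 N at the bar, and pressing on the slope with more than about 10 N can make it sink. The top is a slab 240 by 298 by 12 mm thick.
- ledge (a point): Middle of the ledge's foot, on the top's upper face: 9 mm up the slope from the hinge line, 12 mm square off it. x points up the slope, y along the ledge (as light_base y), z square off the face. The ledge is 12 mm high and as long as the top. Free face for the loose panel: y from 19 (pinned panel's edge) to -149 mm. A panel may not slide down by itself.
- bar_grip (a point): Middle of the round steel lifting bar near the rising edge of the top: 10 mm thick, 100 mm long between its two posts, along y, its centre 35 mm above the face. It lies 206 mm up the slope from point ledge (215 from the hinge line). Axes as point ledge.
- pinned_panel (a point): Inner of the two framed glass panels pinned side by side on the light table; 140 (x) by 60 (y) by 12 mm thick, metal frame, clear glass; fixed to the top. Origin: centre of its underside, on the face; x up the slope, y towards the outer pinned panel, z off the face. Its lower edge is on the ledge, its free long edge at y = -30, so the loose panel's centre belongs at x = 0, y = -60, z = 0 mm here.
- long_panel: The loose long framed glass panel, same make and size as the pinned ones: 140 (x) by 60 (y) by 12 mm, about 0.2 kg, solid to the touch all over, to be pressed with no more than 40 N. It lies flat on the bench. Origin: centre of its underside; x along its length, z up. Either end may go up the slope.
- short_panel: A shorter framed panel for another window, 95 by 60 by 12 mm, lying flat on the bench; not wanted. Origin: centre of its underside, x along its length.
- spool: Solder spool standing on its flange, 68 mm across, 50 mm high. Origin: centre of its underside.
- iron_stand: Soldering-iron stand: dark base 110 by 70 mm with a slanting wire coil, 120 mm high in all. Origin: centre of its underside.
- flux_bottle: White plastic flux bottle with a red cap, 48 mm across, 120 mm high. Origin: centre of its underside.
Mind the look-alikes: they are no part of the job. Leave any blue or brown look-alike of the long_panel alone.

How it is judged:
By the outcome, as a careful person would: the job done as asked, in the order asked, and still so for the second after the job is handed in, with the robot touching nothing.
It also fails if it takes over 72 s, if anything falls off the work surface, if the arm or the gripper's body presses on something with over 40 N, if the wrist force passes 120 N, or if a joint passes its speed limit or range.

## Working session

There is one attempt and no reset: what is moved stays moved. The work goes in short steps, Python scripts to look and compute and a tool call to move; the robot and the scene stay as the last step left them, time stands still between calls to the robot, and variables do not carry over. Pictures are saved under pics/ and viewed, at most 10 in all, crops included, and the job is handed in when it is done.

Besides the shell and the picture viewer there is one more tool, called after "Request:" as name(argument=value, ...) on one line, values as JSON. drive_tool: Moves the arm, as the interface text tells. Its arguments: {"type":"object","properties":{"moves":{"type":"array","items":{"type":"array","items":{"type":"array","items":{"type":"number"}}}},"force":{"type":"number"}},"required":["moves"]}

```bash
mkdir -p pics; ls
cat > h.py <<'E'
from bench import *
import numpy as np, cv2
def K(c):
    f=240/np.tan(np.radians(c["vfov"])/2); return f,c["cx"],c["cy"]
def plane(c,uv,z):
    f,cx,cy=K(c); R=np.array(c["R"]);t=np.array(c["t"])
    o=-R.T@t; d=R.T@np.array([(uv[0]-cx)/f,(uv[1]-cy)/f,1]); return o+d*(z-o[2])/d[2]
def proj(c,X):
    f,cx,cy=K(c); p=np.array(c["R"])@np.array(X)+np.array(c["t"]); return [round(float(f*p[0]/p[2]+cx),1),round(float(f*p[1]/p[2]+cy),1)]
def tri(obs):
    A=[];b=[]
    for c,uv in obs:
        f,cx,cy=K(c);R=np.array(c["R"]);t=np.array(c["t"])
        d=np.array([(uv[0]-cx)/f,(uv[1]-cy)/f,1]);d=R.T@(d/np.linalg.norm(d));o=-R.T@t;P=np.eye(3)-np.outer(d,d);A.append(P);b.append(P@o)
    A=np.vstack(A);b=np.hstack(b);x=np.linalg.lstsq(A,b,rcond=None)[0];return x,np.linalg.norm(A@x-b)
def save(n,im): cv2.imwrite("pics/"+n,im[...,::-1])
E
python3 - <<'E'
from h import *
s=sense();print(s["t"],s["ee_pos"],s["orientation"],s["grip_width"])
a=capture("scene");b=capture("top")
for n in("scene","top","wrist"):
    c=get_calibration(n);print(n,c["vfov"],c["cx"],c["cy"],np.round(-np.array(c["R"]).T@np.array(c["t"]),3))
for n in("scene","top"):
  for th in("light_base","tilt_top","pinned_panel","long_panel","short_panel","spool","iron_stand","flux_bottle"):
    print(n,th,[(np.round(r["box"]).tolist(),round(r["confidence"],2)) for r in recognise(n,th)][:4])
save("s0.png",a);save("t0.png",b)
E
```

```text
pics
0.0 [0.21761652 0.63826563 0.22992003] [-3.13922274e+00 -3.38172854e-04  2.81286461e+00] 0.08538145565608703
scene 55.69022746018505 323.5809110932412 239.18742072585698 [ 0.806 -0.401  0.906]
top 42.55536084821371 335.3343056879987 228.3708281546156 [ 0.232 -0.011  1.578]
wrist 60.63313038469686 322.7839528717527 235.2724746190724 [0.151 0.661 0.373]
scene light_base [([320.0, 168.0, 486.0, 296.0], 0.87)]
scene tilt_top [([320.0, 169.0, 482.0, 287.0], 0.72)]
scene pinned_panel [([322.0, 167.0, 485.0, 288.0], 0.7), ([224.0, 296.0, 292.0, 354.0], 0.48)]
scene long_panel [([226.0, 294.0, 294.0, 357.0], 0.65), ([104.0, 288.0, 136.0, 357.0], 0.61), ([170.0, 240.0, 225.0, 298.0], 0.6)]
scene short_panel [([170.0, 347.0, 227.0, 401.0], 0.8), ([321.0, 173.0, 484.0, 287.0], 0.62)]
scene spool [([253.0, 408.0, 290.0, 456.0], 0.7)]
scene iron_stand [([314.0, 355.0, 376.0, 404.0], 0.71)]
scene flux_bottle [([447.0, 152.0, 475.0, 192.0], 0.7)]
top light_base [([194.0, 131.0, 346.0, 272.0], 0.61)]
top tilt_top [([191.0, 131.0, 344.0, 270.0], 0.58)]
top pinned_panel [([195.0, 132.0, 342.0, 269.0], 0.71), ([391.0, 205.0, 427.0, 267.0], 0.45)]
top long_panel [([460.0, 296.0, 511.0, 354.0], 0.89), ([390.0, 209.0, 426.0, 267.0], 0.84), ([397.0, 289.0, 428.0, 351.0], 0.74)]
top short_panel [([454.0, 224.0, 483.0, 262.0], 0.69), ([170.0, 180.0, 194.0, 207.0], 0.59), ([377.0, 139.0, 420.0, 183.0], 0.37)]
top spool [([445.0, 160.0, 478.0, 188.0], 0.67)]
top iron_stand [([378.0, 134.0, 421.0, 183.0], 0.59)]
top flux_bottle [([167.0, 177.0, 192.0, 206.0], 0.72)]
```

View pics/t0.png

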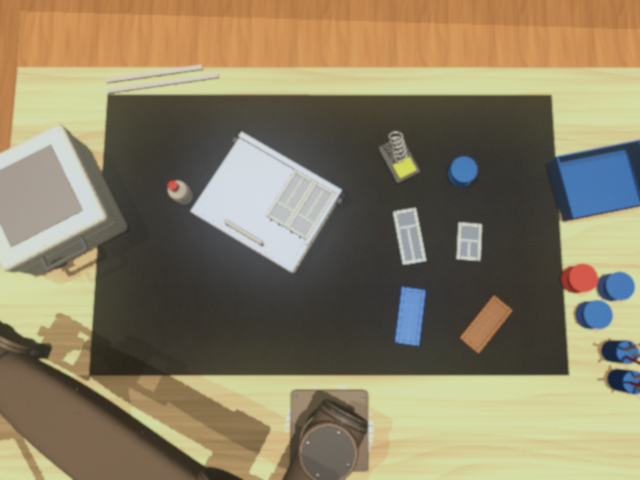

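View pics/s0.png

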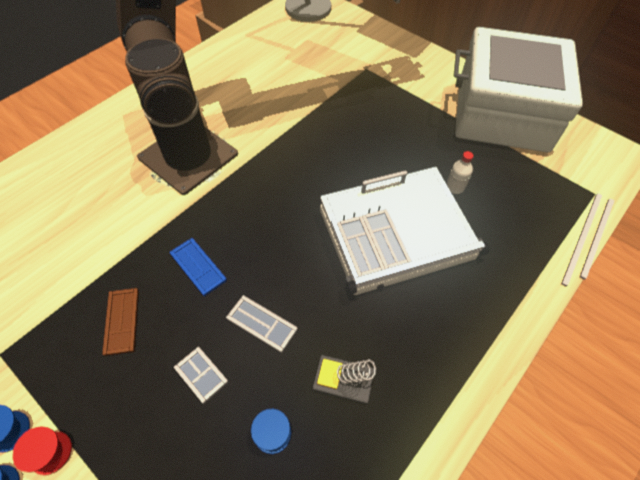

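The top view shows the light table at (267,200), its bar at (244,232), and its pinned panels at (303,203).

Things that could be taken for the long panel in the top view:
- grey long (409,236)
- short grey (469,241)
- blue (410,316)
- brown (486,324)
- the pinned pair (303,203)

By the description it is the grey long one at (409,236), which is (262,322) in the scene view. I'll check that in a close crop.

Run:
```python
from h import *
t=cv2.imread("pics/t0.png");s=cv2.imread("pics/s0.png")
a=cv2.resize(t[125:275,185:345],(400,375),interpolation=cv2.INTER_CUBIC) #2.5x
b=cv2.resize(s[160:300,315:495],(400,311),interpolation=cv2.INTER_CUBIC)
c=cv2.resize(t[200:280,385:495],(400,291),interpolation=cv2.INTER_CUBIC)
d=cv2.resize(s[285:365,215:315],(350,280),interpolation=cv2.INTER_CUBIC)
o=np.zeros((600,800,3),np.uint8);o[:375,:400]=a;o[:311,400:]=b;o[375:,:400]=c[:225];o[311:591,400:750]=d
cv2.imwrite("pics/c1.png",o)
tc=get_calibration("top");sc=get_calibration("scene")
for cam in("top","scene"):
  capture(cam)
  cc=get_calibration(cam)
  for th,z in(("light_base",.052),("long_panel",.012)):
    for r in silhouettes(cam,th)[:3]:
      m=r["mask"].astype(np.uint8); cn=max(cv2.findContours(m,0,1)[0],key=cv2.contourArea)[:,0]
      w=np.array([plane(cc,p,z)[:2] for p in cn],np.float32)
      R=cv2.minAreaRect(w);print(cam,th,np.round(r["box"]),round(r["confidence"],2),np.round(R[0],4),np.round(R[1],3),round(R[2],1))
```

```text
top light_base [190. 130. 346. 275.] 0.64 [0.561  0.1573] [0.33 0.25] 59.4
top long_panel [459. 295. 513. 352.] 0.81 [ 0.256  -0.3926] [0.062 0.141] 49.8
top long_panel [388. 210. 426. 266.] 0.72 [ 0.4797 -0.2047] [0.143 0.064] 10.3
top long_panel [397. 287. 426. 348.] 0.65 [ 0.2752 -0.2033] [0.064 0.144] 81.0
scene light_base [318. 168. 492. 297.] 0.98 [0.5601 0.1579] [0.335 0.284] 59.1
scene light_base [171. 346. 226. 406.] 0.7 [ 0.4843 -0.3623] [0.059 0.095] 85.3
scene long_panel [168. 240. 227. 295.] 0.67 [ 0.2798 -0.2066] [0.06  0.147] 81.6
scene long_panel [104. 288. 138. 357.] 0.65 [ 0.2611 -0.3956] [0.063 0.143] 49.6
scene long_panel [222. 295. 295. 356.] 0.6 [ 0.4843 -0.2073] [0.143 0.062] 10.0
```

View pics/c1.png

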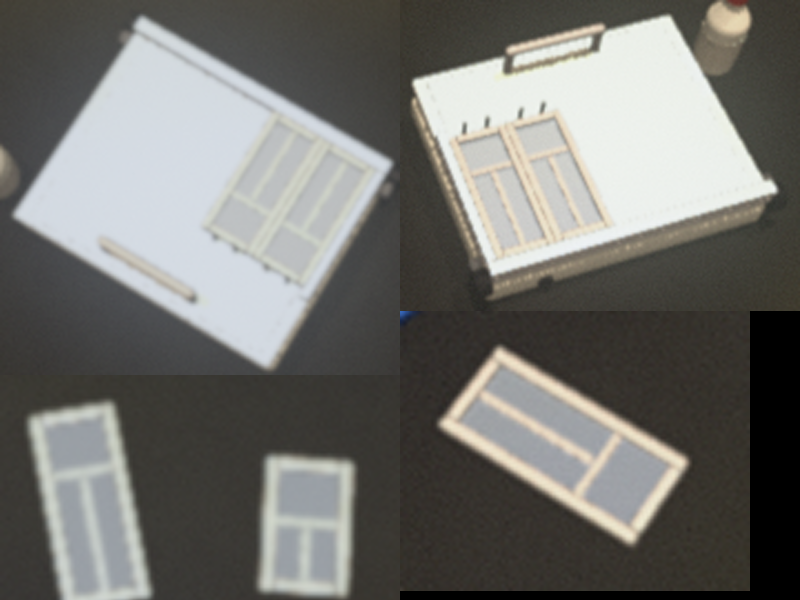

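The crop confirms the choice: a grey-silver frame of full length (top (409,236), scene (262,322)), and clearly longer than the short one at (469,241). The bar's ends are at top (226,222) and (264,244), and scene (406,173) and (364,182). I'll triangulate those next.

Run:
```python
from h import *
t=get_calibration("top");s=get_calibration("scene")
P={}
for n,a,b in(("barL",(225.8,221.8),(405.9,173)),("barR",(263.8,243.8),(364.05,182.5)),("pinUp",(267,215.4),(389.3,210.4)),("pinLow",(295,171),(408.6,260.8)),
 ("panA",(385+115/3.64,200+29/3.64),None)):
    if b is None: continue
    x,e=tri([(t,a),(s,b)]);P[n]=x;print(n,np.round(x,4),round(e,4))
d=P["barL"]-P["barR"];print("bar yaw(-y)",np.degrees(np.arctan2(d[1],d[0])),np.linalg.norm(d), (P["barL"]+P["barR"])/2)
d=P["pinUp"]-P["pinLow"];print("x dir",np.degrees(np.arctan2(d[1],d[0])),np.linalg.norm(d))
# predicted bar mid & pin corner from base centre
th=np.radians(149.3);x=np.array([np.cos(th),np.sin(th)]);y=np.array([-x[1],x[0]])
for n,p in(("bar",(.100,0)),):print(n,np.array([.5605,.1575])+x*p[0]+y*p[1])
hx=-.115+.009; print("base from pinLow", P["pinLow"][:2]-x*(hx+.006)-y*.019)
s=sense();w=get_calibration("wrist");print(s["t"],w["R"],-np.array(w["R"]).T@np.array(w["t"]))
```

```text
barL [0.5027 0.2543 0.0971] 0.0044
barR [0.4489 0.1613 0.1033] 0.0072
pinUp [0.5263 0.1592 0.0685] 0.0085
pinLow [0.638  0.0874 0.063 ] 0.0011
bar yaw(-y) 59.91992312523471 0.10763154589815144 [0.47582014 0.2077729  0.10022612]
x dir 147.25928955580352 0.13286461658685816
bar [0.47451477 0.20855429]
base from pinLow [0.56170313 0.15476561]
1.2 [[ 0.32153907  0.9468942  -0.00200213]
 [ 0.90950642 -0.30825353  0.27888677]
 [ 0.2634591  -0.09149394 -0.9603219 ]] [0.15129228 0.66140455 0.37462036]
```

Request:
drive_tool(moves=[[[-4.2, -3.6, 0, 0, 1], [-4.2, -3.6, 0, 0, 1], [-4.2, -3.6, 0, 0, 1], [-4.2, -3.6, 0, 0, 1], [-4.2, -3.6, 0, 0, 1], [-4.2, -3.6, 0, 0, 1], [-4.2, -3.6, 0, 0, 1], [-4.2, -3.6, 0, 0, 1], [-4.2, -3.6, 0, 0, 1], [0, 0, 0, 0.18, 1], [0, 0, 0, 0.18, 1], [0, 0, 0, 0.18, 1]]])

```text
t: 2.7
ee_pos: [0.4712, 0.2098, 0.2315]
orientation: [3.141, 0.0, 2.266]
force: [0.4, 0.9, 0.5]
grip_width: 0.0853
gripper_force: 0.0
```

Request:
drive_tool(moves=[[[0, 0, 0, 0.18, 1], [0, 0, 0, 0.18, 1], [0, 0, 0, 0.18, 1], [0, 0, 0, 0.18, 1], [0, 0, 0, 0.18, 1], [0, 0, 0, 0.18, 1], [0, 0, 0, 0.16, 1], [0, 0, 0, 0, 1]]])

```text
t: 3.7
ee_pos: [0.4711, 0.2101, 0.2315]
orientation: [3.141, -0.0, 1.035]
force: [0.1, 0.1, 0.2]
grip_width: 0.0854
gripper_force: 0.0
```

Run:
```python
from h import *
s=sense();w=get_calibration("wrist");print(s["t"],s["ee_pos"],s["orientation"],s["force"])
im=capture("wrist");save("w1.png",im)
import json;json.dump({k:np.array(v).tolist() for k,v in w.items()},open("w1.json","w"))
print(-np.array(w["R"]).T@np.array(w["t"]))
print("bar pred",proj(w,[.475,.208,.093]))
```

```text
3.7 [0.47107031 0.21011796 0.23148481] [ 3.14138029e+00 -1.76837812e-04  1.03459750e+00] [0.07940537 0.07664777 0.15099325]
[0.50770456 0.2707501  0.37477699]
bar pred [328.1, 219.3]
```

View pics/w1.png

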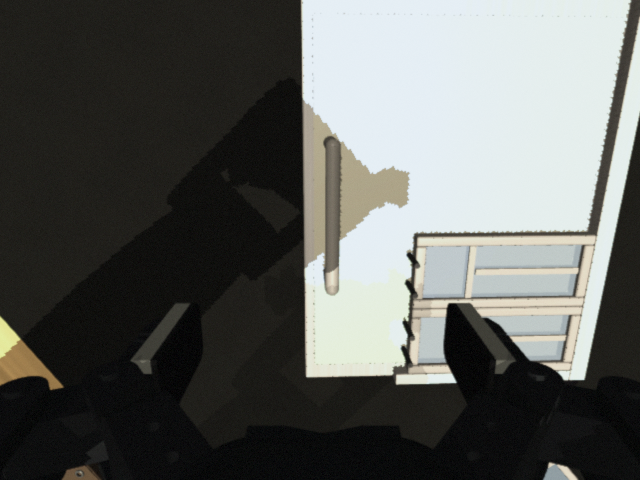

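The wrist view shows the bar from (333,143) to (332,290), parallel to the fingers' faces. The pinned inner panel's free edge runs from (415,235) to (596,236), and the table's bar-side corner is at (306,377).

Run:
```python
from h import *
import json
w=json.load(open("w1.json"))
P=lambda u,z:plane(w,u,z)
a,b=P((333,141),.098),P((332,292),.098);print("bar",a,b,(a+b)/2,np.degrees(np.arctan2(*(a-b)[1::-1])),np.linalg.norm(a-b))
# two-view bar height: top view mid + wrist mid
t=get_calibration("top")
print("bar tri",tri([(t,(244.8,232.8)),(w,(332.5,216))]))
a,b=P((415,235),.070),P((596,236),.070);print("pin edge",a,b,np.linalg.norm(a-b),np.degrees(np.arctan2(*(a-b)[1::-1])))
a,b=P((303,5),.058),P((307,376),.058);print("edge",a,b,np.degrees(np.arctan2(*(a-b)[1::-1])))
th=np.radians(149.4);x=np.array([np.cos(th),np.sin(th)]);y=np.array([-x[1],x[0]]);c=P((306,377),.058)[:2];print("base",c-x*.125-y*.149)
```

```text
bar [0.50526346 0.25322105 0.098     ] [0.45027175 0.16032691 0.098     ] [0.4777676  0.20677398 0.098     ] 59.37520946693684 0.10795095853312202
bar tri (array([0.47670668, 0.20665792, 0.08152279]), np.float64(0.0017863539233963217))
pin edge [0.52384554 0.15777775 0.07      ] [0.64406932 0.08561792 0.07      ] 0.14021696874082168 149.02728356381166
edge [0.53326736 0.34048966 0.058     ] [0.38164207 0.08534813 0.058     ] 59.27786660802071
base [0.56377487 0.14953887]
```

Request:
drive_tool(moves=[[[0, 0.7, 4, 0, 1], [0, 0, 4, 0, 1], [0, 0, 4, 0, 1], [0, 0, 2, 0, 1], [0, 0, 1.7, 0, 1], [0, 0, 0, 0, 0], [0, 0, 0, 0, -0.4], [0, 0, 0, 0, -1], [0, 0, 0, 0, -1], [0, 0, 0, 0, -1], [0, 0, 0, 0, -1]]], force=60)

```text
t: 5.12
ee_pos: [0.4767, 0.2072, 0.075]
orientation: [-3.14, -0.0, 1.032]
force: [-4.0, 2.7, 5.3]
grip_width: 0.0083
gripper_force: 58.5
```

Request:
drive_tool(moves=[[[0, 0.22, -0.93, 0, -1], [0, 0.27, -0.93, 0, -1], [0, 0.3, -0.9, 0, -1], [0, 0.35, -0.9, 0, -1], [0, 0.38, -0.87, 0, -1], [0, 0.43, -0.87, 0, -1], [0, 0.46, -0.84, 0, -1], [0, 0.49, -0.83, 0, -1], [0, 0.53, -0.8, 0, -1], [0, 0.57, -0.78, 0, -1], [0, 0.6, -0.74, 0, -1], [0, 0.63, -0.73, 0, -1]]])

```text
t: 6.62
ee_pos: [0.518, 0.1823, 0.1681]
orientation: [-3.129, -0.0, 1.031]
force: [3.1, 12.2, -20.7]
grip_width: 0.0084
gripper_force: 58.0
```

Run:
```python
from h import *
s=sense();p=np.array(s["ee_pos"]);print(s["t"],p,s["force"],s["grip_width"])
d=p-[.4767,.2072,.075];x=np.array([-.859,.511]);print("along x",d[:2]@x,"z",d[2])
# angle from z alone, from x alone
R,ph=.22008,np.radians(12.33)
print(np.degrees(np.arcsin((.047+d[2])/R)-ph),np.degrees(np.arccos((.215+d[:2]@x)/R)-ph))
w=get_calibration("wrist");im=capture("wrist");save("w2.png",im);im=capture("scene");save("s2.png",im)
import json;json.dump({k:np.array(v).tolist() for k,v in w.items()},open("w2.json","w"))
o=np.hstack([cv2.resize(cv2.imread("pics/w2.png"),(400,300)),cv2.resize(cv2.imread("pics/s2.png")[90:300,280:560],(400,300),interpolation=cv2.INTER_CUBIC)]);cv2.imwrite("pics/c2.png",o)
```

```text
6.625 [0.51801552 0.1823322  0.16807359] [  3.12719998  12.18966384 -20.67748671] 0.00838052966758754
along x -0.04819748374751424 z 0.09307358663148625
27.198850357218884 28.389035239244375
```

View pics/c2.png

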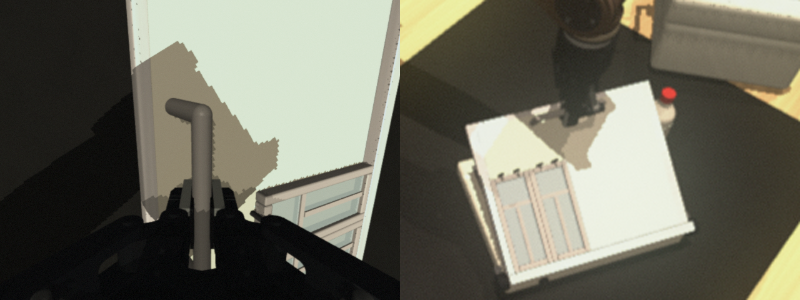

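The table is up, and the bar is still between the pads in the wrist view at about (405,380) full-size. By the TCP, the slope is about 27–28°. I'll settle and then finish the lift.

Request:
drive_tool(moves=[[[0, 0.4, -0.55, 0, -1], [0, 0.1, -0.3, 0, -1], [0, 0, 0, 0, -1], [0, 0, 0, 0, -1]]])

```text
t: 7.22
ee_pos: [0.5242, 0.1787, 0.1758]
orientation: [-3.135, -0.001, 1.032]
force: [9.7, 8.9, -25.3]
grip_width: 0.0081
gripper_force: 58.1
```

```bash
cat > ang.py <<'E'
from h import *
s=sense();p=np.array(s["ee_pos"]);print(s["t"],p,s["force"],s["grip_width"])
d=p-[.4767,.2072,.075];x=np.array([-.859,.511]);print("along x",d[:2]@x,"z",d[2])
R,ph=.22008,np.radians(12.33)
print(np.degrees(np.arcsin((.047+d[2])/R)-ph),np.degrees(np.arccos((.215+d[:2]@x)/R)-ph))
E
python3 ang.py
```

```text
7.225 [0.5241564  0.1786798  0.17582376] [  9.67711253   8.93666173 -25.32108159] 0.008054682480233995
along x -0.05533886814438163 z 0.10082375774170584
29.867009560390205 31.162155308547433
```

Request:
drive_tool(moves=[[[0, 0, 0, 0, -0.6], [0, 0, 0, 0, 0], [0, 0, 0, 0, 0.5], [0, 0, 0, 0, 0.5], [0, 0, -3, 0, 0.5], [0, 0, -5, 0, 0.5], [0, 0, -5, 0, 0.5]]])

```text
t: 8.1
ee_pos: [0.526, 0.177, 0.3157]
orientation: [3.141, 0.0, 1.033]
force: [0.6, -0.2, -0.8]
grip_width: 0.0638
gripper_force: 0.0
```

Run:
```python
from h import *
import json
s=sense();print(s["t"],s["ee_pos"])
w=get_calibration("wrist");im=capture("wrist");save("w3.png",im);im=capture("scene");save("s3.png",im);im=capture("top");save("t3.png",im)
json.dump({k:np.array(v).tolist() for k,v in w.items()},open("w3.json","w"))
o=np.zeros((600,800,3),np.uint8)
o[:300,:400]=cv2.resize(cv2.imread("pics/w3.png"),(400,300));o[:300,400:]=cv2.resize(cv2.imread("pics/s3.png")[120:300,300:540],(400,300),interpolation=cv2.INTER_CUBIC)
o[300:,:400]=cv2.resize(cv2.imread("pics/t3.png")[125:275,175:375],(400,300),interpolation=cv2.INTER_CUBIC);cv2.imwrite("pics/c3.png",o)
```

```text
8.1 [0.5260468  0.17702413 0.31566443]
```

View pics/c3.png

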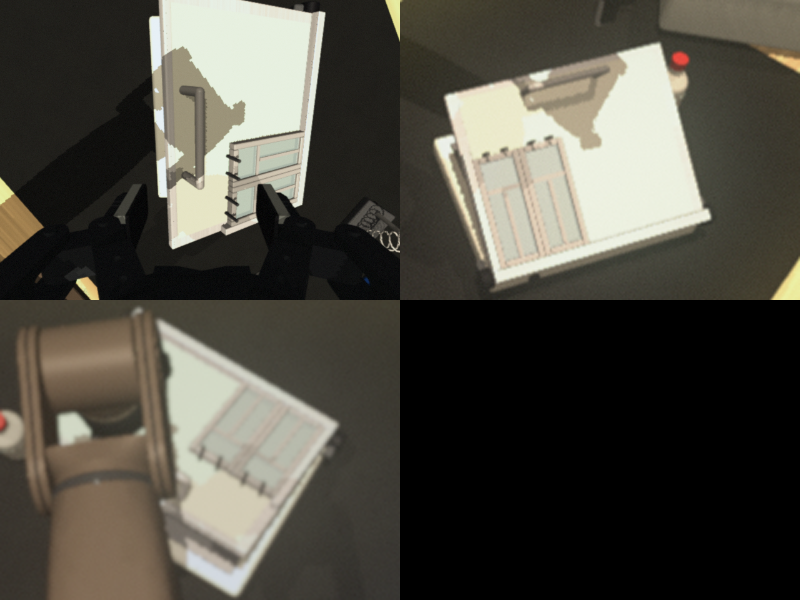

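The table stands raised and free. In the scene view, the slab's upper corners are at (457,146) and (328,178), and the pinned free edge runs from (398,203) to (411,266). In the wrist view that edge runs from (371,229) to (485,211). I'll fit the pose and slope jointly.

```bash
cat > fit.py <<'E'
from h import *
import json
from scipy.optimize import least_squares
sc=get_calibration("scene");w1=json.load(open("w1.json"));w3=json.load(open("w3.json"));tc=get_calibration("top")
def world(q,a,u,v,w):
    bx,by,th=q[:3];c,s=np.cos(a),np.sin(a);X=-.115+u*c-w*s;Z=.046+u*s+w*c
    return np.array([bx+X*np.cos(th)-v*np.sin(th),by+X*np.sin(th)+v*np.cos(th),Z])
# q: bx,by,th,angle,u_low
def pts(q):
    ul=q[4];B=(.215,0,.047);U=(ul+.14,.019,.024);L=(ul,.019,.024)
    return [(w1,0,B,(332.5,216.5)),(w1,0,U,(415,235)),(w1,0,L,(596,236)),(w1,0,(.235,.149,.012),(306,377)),
     (tc,0,U,(267,215.4)),(tc,0,L,(295,171)),(sc,0,U,(389.3,210.4)),(sc,0,L,(408.6,260.8)),(tc,0,B,(244.8,232.8)),
     (w3,1,B,(320,219)),(w3,1,U,(371,229)),(w3,1,L,(485,211)),(sc,1,U,(397.8,203.4)),(sc,1,L,(411,265.8)),
     (sc,1,(.235,-.149,.012),(456.6,146.4)),(sc,1,(.235,.149,.012),(327.6,178.2))]
def res(q):
    return np.array([np.array(proj(c,world(q,q[3] if k else 0,*P)))-uv for c,k,P,uv in pts(q)]).ravel()
if __name__=="__main__":
    r=least_squares(res,[.562,.153,2.605,.52,.012],loss="soft_l1",x_scale=[.01,.01,.01,.01,.01],diff_step=1e-3)
    q=r.x;print("q",np.round(q,4),np.degrees(q[2:4]));print(np.round(res(q).reshape(-1,2),1).tolist())
    np.save("q.npy",q)
    J=r.jac;print("sd",np.sqrt(np.diag(np.linalg.inv(J.T@J)))*1.5)
E
python3 fit.py
```

```text
q [0.5649 0.1566 2.595  0.5319 0.0112] [148.68158006  30.47822696]
[[0.6, -1.1], [-0.6, -1.7], [-0.8, -0.6], [0.4, -7.9], [-1.7, -1.0], [0.0, -3.1], [-3.3, -0.6], [2.1, 0.2], [-1.1, -2.3], [-2.4, 3.1], [1.5, 0.3], [3.9, -0.1], [-1.4, -1.9], [2.6, 0.1], [-1.0, 0.7], [-1.3, -0.1]]
sd [0.0007547  0.00075396 0.0061733  0.00677393 0.00026988]
```

Request:
drive_tool(moves=[[[0, 0, 0, 0.171, 1], [0, 0, 0, 0.171, 1], [0, 0, 0, 0.171, 1], [0, 0, 0, 0.171, 1], [0, 0, 0, 0.171, 1], [-1.6, 5.3, 0, 0, 1], [-1.6, 5.3, 0, 0, 1], [-1.6, 5.3, 0, 0, 1], [-1.6, 5.3, 0, 0, 1], [-1.6, 5.3, 0, 0, 1], [-1.6, 5.3, 0, 0, 1], [-1.6, 5.2, 0, 0, 1]]])

```text
t: 9.75
ee_pos: [0.4804, -0.2083, 0.3126]
orientation: [-3.14, 0.001, 0.177]
force: [0.6, 0.8, -1.4]
grip_width: 0.0852
gripper_force: 0.0
```

Request:
drive_tool(moves=[[[-4, 0, 5, 0, 1], [-4, 0, 5, 0, 1], [0, 0, 4, 0, 1], [0, 0, 0, 0, 1], [0, 0, 0, 0, 1]]])

```text
t: 10.38
ee_pos: [0.4054, -0.221, 0.1777]
orientation: [3.14, -0.001, 0.178]
force: [0.6, 0.6, 1.5]
grip_width: 0.0858
gripper_force: 0.0
```

Run:
```python
from h import *
import json
s=sense();print(s["t"],s["ee_pos"],s["orientation"])
w=get_calibration("wrist");im=capture("wrist");save("w4.png",im)
json.dump({k:np.array(v).tolist() for k,v in w.items()},open("w4.json","w"))
for r in silhouettes("wrist","long_panel")[:3]:
  m=r["mask"].astype(np.uint8); cn=max(cv2.findContours(m,0,1)[0],key=cv2.contourArea)[:,0]
  W=np.array([plane(w,p,.012)[:2] for p in cn],np.float32)
  R=cv2.minAreaRect(W);print(np.round(r["box"]),round(r["confidence"],2),np.round(R[0],4),np.round(R[1],4),round(R[2],1))
```

```text
10.375 [ 0.40538563 -0.22103658  0.1776722 ] [ 3.14027706e+00 -1.02151166e-03  1.78165590e-01]
[402. 335. 569. 448.] 0.97 [ 0.2374 -0.3598] [0.0464 0.0621] 48.7
[223. 268. 335. 428.] 0.79 [ 0.2793 -0.2052] [0.0614 0.1448] 82.1
[277.   3. 364. 204.] 0.66 [ 0.4812 -0.2067] [0.1386 0.0609] 9.4
```

View pics/w4.png

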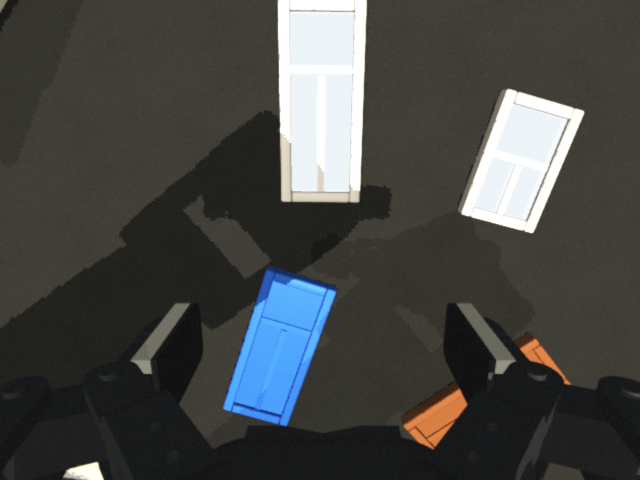

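The wrist view shows the grey long panel centred on the tool line at (321,100) with its near end at row 193. The short panel is at (522,160), and the blue and brown ones are at (280,345) and (490,395). The position agrees across three views, so I'll grasp at (0.482,-0.206).

Request:
drive_tool(moves=[[[3.9, 0, 0, 0, 1], [3.9, -0.1, 0, 0, 1], [0, 0, 5, 0, 1], [0, 0, 5, 0, 1], [0, 0, 5, 0, 1], [0, 0, 1.8, 0, 1], [0, 0, 0.9, 0, 1], [0, 0, 0, 0, 1]]], force=30)

```text
t: 11.48
ee_pos: [0.4824, -0.2066, 0.0008]
orientation: [3.14, -0.002, 0.178]
force: [0.4, -0.4, 0.1]
grip_width: 0.0853
gripper_force: 0.0
```

Request:
drive_tool(moves=[[[0, 0, 0, 0, 0.6], [0, 0, 0, 0, 0.3], [0, 0, 0, 0, 0.2], [0, 0, 0, 0, 0.2], [0, 0, 0, 0, 0.2]]])

```text
t: 12.1
ee_pos: [0.4825, -0.2066, 0.0014]
orientation: [3.14, -0.002, 0.178]
force: [-0.8, 0.7, 6.9]
grip_width: 0.0591
gripper_force: 32.4
```

Request:
drive_tool(moves=[[[0, 0, 0, 0, 0.5], [0, 0, 0, 0, 0.5], [0, 0, 0, 0, 0.5]]])

```text
t: 12.48
ee_pos: [0.481, -0.2057, -0.0008]
orientation: [-3.141, 0.0, 0.178]
force: [-0.3, -0.0, 0.7]
grip_width: 0.0642
gripper_force: 0.0
```

Request:
drive_tool(moves=[[[0, 0, 0.2, 0, 0.5], [0, 0, 0, 0, 0.5]]])

```text
t: 12.72
ee_pos: [0.481, -0.2057, -0.0029]
orientation: [-3.141, 0.001, 0.178]
force: [-0.4, -0.5, 0.0]
grip_width: 0.0643
gripper_force: 0.0
```

Request:
drive_tool(moves=[[[0, 0, -0.2, 0, 0.5], [0, 0, 0, 0, 0.2], [0, 0, 0, 0, 0.2], [0, 0, 0, 0, 0.2], [0, 0, 0, 0, 0.2], [0, 0, -2, 0, 0.2], [0, 0, -5, 0, 0.2], [0, 0, -6, 0, 0.2], [0, 0, -6, 0, 0.2], [0, 0, -6, 0, 0.2]]], force=25)

```text
t: 13.98
ee_pos: [0.4804, -0.2051, 0.2496]
orientation: [-3.14, 0.001, 0.178]
force: [0.8, 0.0, -2.8]
grip_width: 0.059
gripper_force: 28.6
```

Run:
```python
from fit import *
q=np.load("q.npy");s=sense();print(s["t"],s["ee_pos"],s["orientation"],s["force"],s["grip_width"])
for nm,q2 in (("fit",q),):
  a=q2[3];x=np.array([np.cos(q2[2]),np.sin(q2[2])])
  for n,(u,v,w) in dict(final=(q2[4]+.07,-.011,.012),drop=(q2[4]+.072,-.036,.012),bar=(.215,0,.047),low=(q2[4],-.011,.012)).items(): print(n,np.round(world(q2,a,u,v,w),4))
```

```text
13.975 [ 0.48040746 -0.20513791  0.24960255] [-3.13991622e+00  1.31750103e-03  1.77800734e-01] [ 0.80145479  0.047396   -2.82784785] 0.05900882928871611
final [0.6143 0.1394 0.0975]
drop [0.6258 0.1617 0.0985]
bar [0.5252 0.1808 0.1956]
low [0.6658 0.1081 0.062 ]
```

Request:
drive_tool(moves=[[[0, 0, 0, 0.179, 0.2], [0, 0, 0, 0.179, 0.2], [0, 0, 0, 0.179, 0.2], [0, 0, 0, 0.179, 0.2], [-1, -5.6, 0, 0, 0.2], [-1, -5.6, 0, 0, 0.2], [-1, -5.6, 0, 0, 0.2], [-1, -5.6, 0, 0, 0.2], [-1, -5.6, 0, 0, 0.2], [-1, -5.6, 0, 0, 0.2], [-0.9, -5.3, 0, 0, 0.2], [0, 0, 0, 0, 0.2]]])

```text
t: 15.48
ee_pos: [0.6209, 0.1671, 0.2468]
orientation: [3.141, 0.003, -0.533]
force: [-0.7, 0.3, -3.4]
grip_width: 0.059
gripper_force: 28.8
```

Run:
```python
from h import *
import json
s=sense();print(s["t"],s["ee_pos"],s["orientation"],s["force"],s["grip_width"])
w=get_calibration("wrist");im=capture("wrist");save("w5.png",im);im=capture("scene");save("s5.png",im)
json.dump({k:np.array(v).tolist() for k,v in w.items()},open("w5.json","w"))
o=np.hstack([cv2.resize(cv2.imread("pics/w5.png"),(400,300)),cv2.resize(cv2.imread("pics/s5.png")[90:300,280:560],(400,300),interpolation=cv2.INTER_CUBIC)]);cv2.imwrite("pics/c5.png",o)
```

```text
15.475 [0.62093242 0.16710927 0.24678115] [ 3.14050329e+00  3.07490723e-03 -5.33455279e-01] [-0.66663564  0.28258277 -3.36432303] 0.0589826065462073
```

View pics/c5.png

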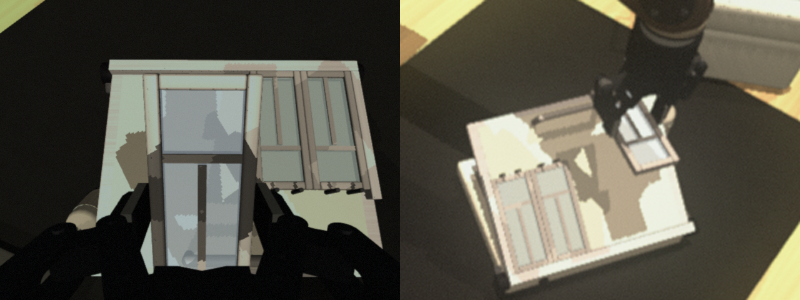

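The panel is held level over the free face, parallel to the pinned pair in the wrist view (pinned edge near col 262 in the crop, held edge near 262). I'll lower it gently.

Request:
drive_tool(moves=[[[0, 0.2, 4, 0, 0.2], [0, 0, 4, 0, 0.2], [0, 0, 2, 0, 0.2], [0, 0, 0.7, 0, 0.2], [0, 0, 0.5, 0, 0.2], [0, 0, 0.3, 0, 0.2]]], force=20)

```text
t: 16.32
ee_pos: [0.6222, 0.1612, 0.1368]
orientation: [-3.14, -0.005, -0.538]
force: [1.8, -2.8, 1.8]
grip_width: 0.0588
gripper_force: 29.2
```

Request:
drive_tool(moves=[[[0, 0, 0.4, 0, 0.2], [0, 0, 0.4, 0, 0.2], [0, 0, 0.2, 0, 0.2]]])

```text
t: 16.7
ee_pos: [0.6219, 0.1615, 0.1252]
orientation: [-3.14, -0.004, -0.539]
force: [3.9, -4.0, 0.7]
grip_width: 0.0589
gripper_force: 29.2
```

Request:
drive_tool(moves=[[[0, 0, 0.4, 0, 0.2], [0, 0, 0.4, 0, 0.2], [0, 0, 0.4, 0, 0.2], [0, 0, 0.2, 0, 0.2]]])

```text
t: 17.2
ee_pos: [0.6193, 0.1626, 0.1097]
orientation: [3.141, 0.003, -0.538]
force: [0.8, -0.4, 0.9]
grip_width: 0.0588
gripper_force: 28.8
```

Request:
drive_tool(moves=[[[0, 0, 0.3, 0, 0.2], [0, 0, 0.2, 0, 0.2], [0, 0, 0, 0, 0.2]]])

```text
t: 17.58
ee_pos: [0.6202, 0.162, 0.1052]
orientation: [-3.142, 0.0, -0.538]
force: [-0.4, 0.8, 0.8]
grip_width: 0.059
gripper_force: 28.5
```

Request:
drive_tool(moves=[[[0, 0, 0.3, 0, 0.2], [0.2, 0, 0.12, 0, 0.2], [0.2, 0, 0.12, 0, 0.2], [0, 0, 0, 0, 0.2]]])

```text
t: 18.08
ee_pos: [0.625, 0.1597, 0.1015]
orientation: [-3.14, -0.003, -0.538]
force: [1.2, 0.2, 5.0]
grip_width: 0.0589
gripper_force: 28.9
```

Run:
```python
from fit import *
q=np.load("q.npy");s=sense();print(s["t"],s["ee_pos"],s["force"])
w=get_calibration("wrist");im=capture("wrist");save("w6.png",im);im=capture("scene");save("s6.png",im)
json.dump({k:np.array(v).tolist() for k,v in w.items()},open("w6.json","w"))
o=np.zeros((600,800,3),np.uint8);o[:,:500]=cv2.resize(cv2.imread("pics/w6.png")[0:480,130:530],(500,600));o[:300,500:]=cv2.resize(cv2.imread("pics/s6.png")[140:300,320:480],(300,300),interpolation=cv2.INTER_CUBIC);cv2.imwrite("pics/c6.png",o)
```

```text
18.075 [0.62499537 0.15965247 0.10150434] [1.20884105 0.24264586 5.02600867]
```

View pics/c6.png

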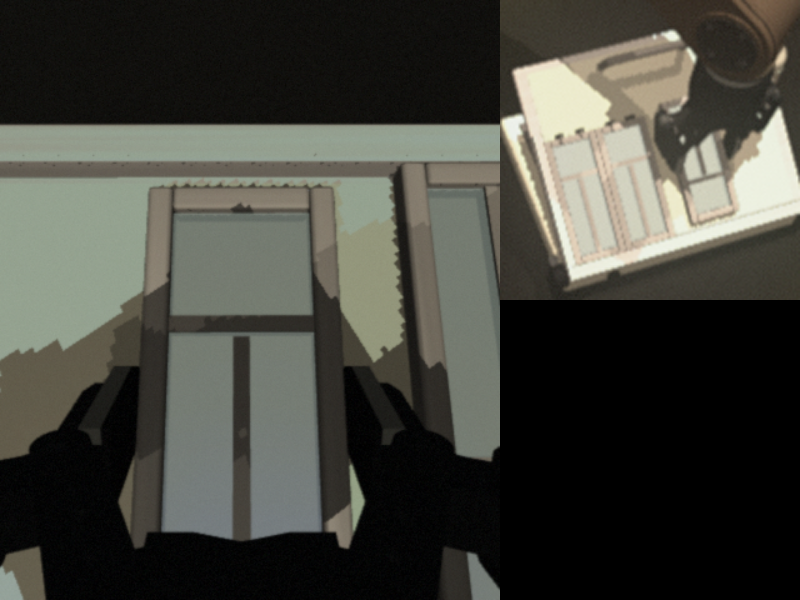

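The panel lies on the slope, parallel to its neighbour. Its lower end, at row 187 of the crop, is about 7 mm short of the ledge at row 165, and the side gap is about 20 mm (columns 333–395). I'll slide it down to the ledge while it's held.

Request:
drive_tool(moves=[[[0.2, 0, 0.08, 0, 0.2], [0.2, 0, 0.11, 0, 0.2], [0.1, 0, 0.06, 0, 0.2], [0, 0, 0, 0, 0.2]]])

```text
t: 18.68
ee_pos: [0.6289, 0.1572, 0.0986]
orientation: [-3.141, -0.002, -0.538]
force: [0.8, -0.1, 6.0]
grip_width: 0.059
gripper_force: 28.9
```

Request:
drive_tool(moves=[[[0.1, 0, 0.06, 0, 0.2], [0.1, 0, 0.06, 0, 0.2], [0, 0, 0, 0, 0.2]]])

```text
t: 19.05
ee_pos: [0.6305, 0.1562, 0.0974]
orientation: [-3.141, -0.001, -0.538]
force: [-0.2, -0.3, 5.3]
grip_width: 0.0593
gripper_force: 29.0
```

Request:
drive_tool(moves=[[[0.15, 0, 0.08, 0, 0.2], [0, 0, 0, 0, 0.2]]])

```text
t: 19.3
ee_pos: [0.6314, 0.1557, 0.0968]
orientation: [-3.141, -0.0, -0.538]
force: [-2.2, 0.9, 6.5]
grip_width: 0.0592
gripper_force: 29.1
```

Request:
drive_tool(moves=[[[0.15, 0, 0.08, 0, 0.2], [0, 0, 0, 0, 0.2]]])

```text
t: 19.55
ee_pos: [0.6314, 0.1557, 0.0967]
orientation: [3.141, 0.004, -0.538]
force: [-6.0, 2.0, 11.6]
grip_width: 0.0593
gripper_force: 29.5
```

Request:
drive_tool(moves=[[[-0.15, 0, -0.1, 0, 0.2], [0, 0, 0, 0, 0.5], [0, 0, 0, 0, 0.6], [0, 0, 0, 0, 0.6], [0, 0, -3, 0, 0.6], [0, 0, -6, 0, 0.6], [0, 0, -3, 0, 0.6], [0, 0, 0, 0, 0]]])

```text
t: 20.55
ee_pos: [0.633, 0.1556, 0.2195]
orientation: [-3.137, -0.006, -0.538]
force: [0.1, 0.6, -0.5]
grip_width: 0.0519
gripper_force: 0.0
```

Run:
```python
from fit import *
q=np.load("q.npy");s=sense();print(s["t"],s["ee_pos"],s["force"])
w=get_calibration("wrist");im=capture("wrist");save("w7.png",im);im=capture("scene");save("s7.png",im)
json.dump({k:np.array(v).tolist() for k,v in w.items()},open("w7.json","w"))
o=np.zeros((600,800,3),np.uint8);o[:,:500]=cv2.resize(cv2.imread("pics/w7.png")[0:480,130:530],(500,600));o[:300,500:]=cv2.resize(cv2.imread("pics/s7.png")[140:300,320:480],(300,300),interpolation=cv2.INTER_CUBIC);cv2.imwrite("pics/c7.png",o)
print("pinned low/up pred",proj(w,world(q,q[3],q[4],.019,.024)),proj(w,world(q,q[3],q[4]+.14,.019,.024)))
```

```text
20.55 [0.63295597 0.15556778 0.21953893] [ 0.07762455  0.63332466 -0.46074122]
pinned low/up pred [401.0, 137.2] [409.9, 347.7]
```

View pics/c7.png

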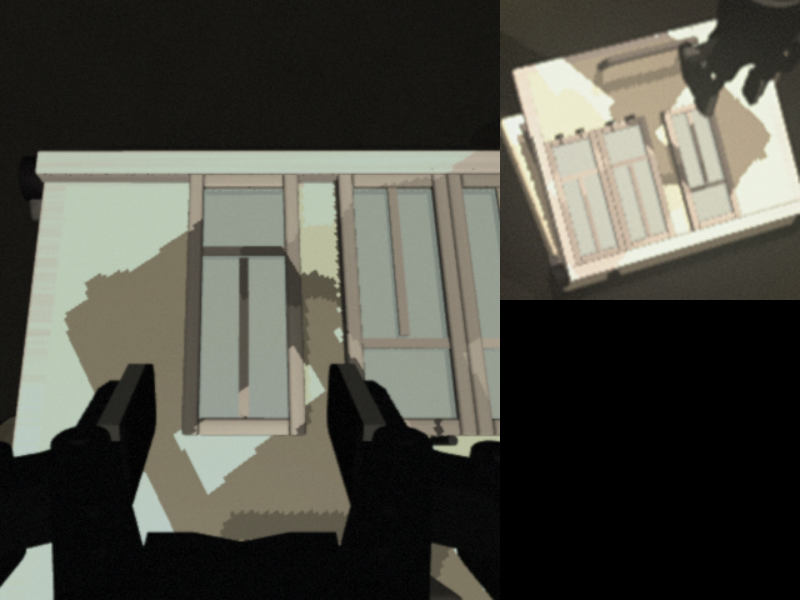

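The panel stands on the ledge, parallel to its neighbour, with a gap of about 23 mm (crop columns 298–340). The pinned edge matches the fit. Next I'll close the fingers, go to the free side and push it over.

Request:
drive_tool(moves=[[[0.2, -3, 0, 0, -1], [0, -2.7, 0, 0, -1], [0, 0, 3, 0, -1], [0, 0, 4, 0, -1], [0, 0, 3, 0, -1], [0, 0, 1, 0, -1], [0, 0, 0.5, 0, -1], [0, 0, 0, 0, -1]]], force=20)

```text
t: 21.65
ee_pos: [0.6624, 0.2034, 0.1013]
orientation: [-3.141, -0.001, -0.538]
force: [-0.8, -1.2, 0.2]
grip_width: 0.0001
gripper_force: 0.0
```

Request:
drive_tool(moves=[[[0, 0, 0.2, 0, -1], [0, 0, 0, 0, -1]]])

```text
t: 21.9
ee_pos: [0.6625, 0.2034, 0.0997]
orientation: [-3.141, -0.001, -0.538]
force: [-0.4, -0.8, 0.4]
grip_width: -0.0001
gripper_force: 0.0
```

Request:
drive_tool(moves=[[[0, 0.4, 0.1, 0, -1], [0, 0.4, 0, 0, -1], [0, 0.4, 0, 0, -1], [0, 0.4, 0, 0, -1], [0, 0.4, 0, 0, -1], [0, 0.3, 0, 0, -1], [0, 0.3, 0, 0, -1], [0, 0, 0, 0, -1]]])

```text
t: 22.9
ee_pos: [0.6489, 0.1841, 0.0997]
orientation: [-3.135, 0.001, -0.539]
force: [-0.6, 8.0, 4.2]
grip_width: -0.0
gripper_force: 3.7
```

Run:
```python
from fit import *
q=np.load("q.npy");s=sense();print(s["t"],s["ee_pos"],s["force"])
w=get_calibration("wrist");im=capture("wrist");save("w8.png",im)
json.dump({k:np.array(v).tolist() for k,v in w.items()},open("w8.json","w"))
cv2.imwrite("pics/c8.png",cv2.imread("pics/w8.png"))
```

```text
22.9 [0.64889628 0.18413698 0.09966538] [-0.587253    7.95786963  4.16579348]
```

View pics/c8.png

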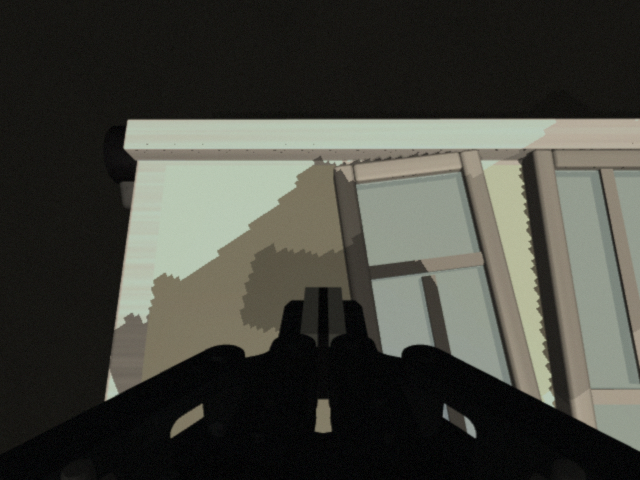

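The push turned the panel about 8°. Its upper end is against the neighbour and the lower end still shows a gap (columns 478–535, row 165). I'll back off and push near the lower end to square it.

Request:
drive_tool(moves=[[[0, -1.2, 0, 0, -1], [0, -1.3, 0, 0, -1], [1.7, 0, 1, 0, -1], [1.7, 0, 0.95, 0, -1], [0, 0.4, 0, 0, -1], [0, 0.4, 0, 0, -1], [0, 0.3, 0, 0, -1], [0, 0.2, 0, 0, -1]]])

```text
t: 23.95
ee_pos: [0.6839, 0.1739, 0.0788]
orientation: [-3.141, -0.0, -0.538]
force: [0.0, -0.1, 0.3]
grip_width: -0.0001
gripper_force: 0.0
```

Request:
drive_tool(moves=[[[0, 0.3, 0, 0, -1], [0, 0.3, 0, 0, -1], [0, 0.3, 0, 0, -1], [0, 0.3, 0, 0, -1]]])

```text
t: 24.45
ee_pos: [0.6783, 0.1635, 0.0785]
orientation: [-3.141, -0.001, -0.538]
force: [2.0, 0.9, -1.0]
grip_width: 0.0
gripper_force: 0.9
```

Request:
drive_tool(moves=[[[0, 0.3, 0, 0, -1], [0, 0.3, 0, 0, -1], [0, 0, 0, 0, -1]]])

```text
t: 24.82
ee_pos: [0.6749, 0.1581, 0.0784]
orientation: [-3.142, -0.0, -0.538]
force: [2.0, 0.3, 0.6]
grip_width: -0.0001
gripper_force: 0.8
```

Request:
drive_tool(moves=[[[0, 0.2, 0, 0, -1], [0, 0.2, 0, 0, -1], [0, 0, 0, 0, -1]]])

```text
t: 25.2
ee_pos: [0.6729, 0.1549, 0.0784]
orientation: [-3.141, -0.001, -0.538]
force: [3.3, -0.4, -0.1]
grip_width: -0.0001
gripper_force: 1.3
```

Request:
drive_tool(moves=[[[0, 0.2, 0, 0, -1], [0, 0.2, 0, 0, -1], [0, 0, 0, 0, -1]]])

```text
t: 25.58
ee_pos: [0.6728, 0.1541, 0.0789]
orientation: [-3.133, -0.003, -0.539]
force: [9.6, 7.7, -2.1]
grip_width: 0.0004
gripper_force: 4.7
```

Run:
```python
from fit import *
s=sense();print(s["t"],s["ee_pos"],s["force"])
im=capture("wrist");save("w9.png",im);im=capture("scene");save("s9.png",im);im=capture("top");save("t9.png",im)
o=np.zeros((600,800,3),np.uint8);o[:400,:400]=cv2.resize(cv2.imread("pics/w9.png")[0:480,160:640],(400,400))
o[:400,400:]=cv2.resize(cv2.imread("pics/s9.png")[155:295,340:480],(400,400),interpolation=cv2.INTER_CUBIC)
cv2.imwrite("pics/c9.png",o)
```

```text
25.575 [0.67275809 0.15410841 0.07886247] [ 9.64421815  7.66490952 -2.10490638]
```

View pics/c9.png

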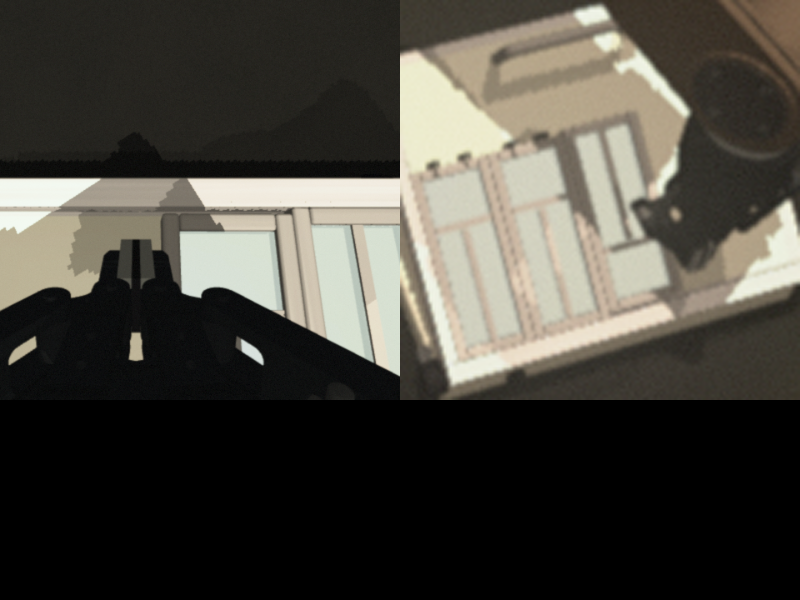

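I've now viewed 12 pictures, which is over the limit of 10. I lost count, and from here I'll work from numbers only.

The last view shows the panel butted at its lower end, with its foot perhaps 1–2 mm off the ledge at crop row 213. Next I'll give it a gentle push higher up, then measure numerically.

Request:
drive_tool(moves=[[[0, -1, 0, 0, -1], [0, -1, 0, 0, -1], [-3.3, 0, -1.95, 0, -1], [-3.2, 0, -1.9, 0, -1], [0, 0.7, 0, 0, -1], [0, 0.4, 0, 0, -1], [0, 0.3, 0, 0, -1], [0, 0.2, 0, 0, -1], [0, 0, 0, 0, -1]]])

```text
t: 26.85
ee_pos: [0.618, 0.1882, 0.1164]
orientation: [-3.14, -0.001, -0.539]
force: [4.7, 2.6, -1.2]
grip_width: 0.0002
gripper_force: 2.8
```

Request:
drive_tool(moves=[[[0, 0.2, 0, 0, -1], [0, 0.1, 0, 0, -1], [0, 0, 0, 0, -1]]])

```text
t: 27.22
ee_pos: [0.6178, 0.1878, 0.1169]
orientation: [-3.134, -0.004, -0.539]
force: [8.3, 8.4, -3.0]
grip_width: -0.0001
gripper_force: 5.5
```

Request:
drive_tool(moves=[[[0, -0.6, 0, 0, -1], [0, 0, -4, 0, -1], [0, 0, -6, 0, -1], [1.5, 1.3, -0.3, 0, -1], [1.5, 1.3, 0, 0, -1], [0, 0, 0, 0, -1]]])

```text
t: 27.98
ee_pos: [0.6299, 0.1512, 0.2167]
orientation: [3.138, 0.004, -0.541]
force: [-0.4, 0.1, 0.2]
grip_width: 0.0001
gripper_force: 0.0
```

```bash
cat > meas.py <<'E'
from fit import *
def rect(w,im,q,wz=.024,scale=2):   # metric picture of plane w=wz: rows u 0..180 mm, cols v -80..60mm ; scale px/mm
    us=np.arange(-10*scale,180*scale)/scale/1000;vs=np.arange(-80*scale,60*scale)/scale/1000
    U,V=np.meshgrid(us,vs,indexing="ij");a=q[3];c,s=np.cos(a),np.sin(a);X=-.115+U*c-wz*s;Z=.046+U*s+wz*c
    W=np.stack([q[0]+X*np.cos(q[2])-V*np.sin(q[2]),q[1]+X*np.sin(q[2])+V*np.cos(q[2]),Z],-1)
    f,cx,cy=K(w);p=W@np.array(w["R"]).T+np.array(w["t"])
    return cv2.remap(im,(f*p[...,0]/p[...,2]+cx).astype(np.float32),(f*p[...,1]/p[...,2]+cy).astype(np.float32),1)
E
python3 - <<'E'
from meas import *
q=np.load("q.npy");s=sense();print(s["t"],s["ee_pos"],s["force"])
w=get_calibration("wrist");im=capture("wrist");save("wA.png",im);np.save("wA.npy",im)
json.dump({k:np.array(v).tolist() for k,v in w.items()},open("wA.json","w"))
r=rect(w,im,q);g=cv2.cvtColor(r,cv2.COLOR_RGB2GRAY).astype(int)
def col(v): return int((v+80)*2)
print("u profiles, 1mm from -4 to 30")
for v in(-36,-26,-11,4,14,24,36,49,70-21): print(v,g[12:80:2,col(v)-1:col(v)+2].mean(1).astype(int).tolist())
print("v profiles, -50..40")
for u in(40,60,90,110,130,145): print(u,g[(u+10)*2-2:(u+10)*2+3,col(-50):col(40):2].mean(0).astype(int).tolist())
print("top end u 140..165")
for v in(-36,-25,-11,4,14,24,49): print(v,g[300:352:2,col(v)-1:col(v)+2].mean(1).astype(int).tolist())
E
```

```text
27.975 [0.6299205  0.15117582 0.21674713] [-0.43048582  0.07730318  0.20351448]
u profiles, 1mm from -4 to 30
-36 [18, 20, 39, 116, 185, 193, 196, 194, 194, 196, 195, 195, 194, 194, 195, 196, 183, 136, 127, 113, 112, 148, 155, 155, 155, 155, 142, 117, 100, 83, 79, 79, 79, 80]
-26 [19, 18, 45, 125, 186, 192, 195, 194, 195, 195, 195, 193, 193, 195, 195, 195, 178, 124, 124, 103, 112, 148, 156, 160, 160, 161, 166, 148, 103, 129, 138, 135, 142, 153]
-11 [19, 20, 67, 163, 190, 193, 196, 194, 195, 195, 194, 194, 193, 194, 194, 194, 172, 131, 123, 106, 124, 153, 159, 161, 161, 163, 167, 139, 112, 144, 139, 136, 145, 154]
4 [17, 22, 82, 177, 192, 193, 193, 194, 195, 196, 195, 194, 193, 192, 194, 194, 157, 121, 124, 112, 136, 154, 158, 161, 161, 166, 167, 132, 114, 148, 137, 137, 145, 155]
14 [17, 25, 93, 183, 192, 194, 195, 196, 196, 195, 195, 193, 194, 193, 194, 193, 158, 124, 120, 108, 143, 158, 156, 157, 157, 156, 157, 157, 157, 156, 156, 157, 157, 157]
24 [17, 27, 104, 187, 194, 193, 194, 196, 196, 195, 195, 195, 193, 192, 196, 190, 147, 153, 160, 161, 160, 162, 160, 161, 160, 160, 160, 1
[... 3009 characters left out ...]
9]
top end u 140..165
-36 [39, 38, 39, 40, 51, 29, 8, 6, 7, 4, 4, 7, 6, 6, 8, 4, 4, 7, 6, 6, 6, 7, 5, 3, 4, 6]
-25 [15, 16, 13, 16, 23, 24, 24, 23, 23, 25, 21, 11, 10, 9, 6, 8, 6, 8, 6, 6, 9, 7, 8, 8, 6, 7]
-11 [6, 5, 9, 7, 6, 6, 3, 4, 5, 7, 10, 9, 6, 7, 7, 4, 3, 5, 7, 4, 7, 6, 5, 7, 6, 6]
4 [155, 156, 156, 155, 155, 155, 134, 66, 76, 75, 65, 57, 36, 17, 7, 4, 6, 6, 5, 8, 5, 6, 6, 6, 5, 4]
14 [86, 86, 86, 86, 86, 85, 85, 86, 85, 85, 86, 87, 85, 85, 89, 114, 57, 7, 5, 5, 6, 3, 5, 7, 6, 6]
24 [82, 82, 81, 81, 81, 84, 81, 81, 82, 82, 56, 12, 5, 6, 7, 4, 7, 5, 7, 5, 5, 9, 6, 8, 9, 9]
49 [156, 156, 153, 114, 125, 154, 159, 163, 165, 157, 132, 109, 118, 118, 117, 91, 24, 7, 6, 6, 6, 4, 5, 6, 5, 6]
```

Measured from the rectified picture:

| Check | Result |
|---|---|
| Seam with the neighbour | uniform, about 1.5 mm dark line at v≈18.5–19.5 for every u |
| Loose panel's outer edge | v=-41, as it should be |
| Foot of the panel | about 3.5 mm up from the ledge (pinned frame starts at u=13, loose at 16.5) |

I'll press lightly on its top and draw it down to the ledge.

Request:
drive_tool(moves=[[[0, 1.8, 3, 0, -1], [0, 0, 4, 0, -1], [0, 0, 2.5, 0, -1], [0, 0, 0.5, 0, -1], [0, 0, 0.2, 0, -1], [0, 0, 0, 0, -1]]])

```text
t: 28.78
ee_pos: [0.6224, 0.138, 0.1189]
orientation: [-3.141, -0.002, -0.538]
force: [-0.7, 1.7, 0.6]
grip_width: -0.0001
gripper_force: 0.0
```

Request:
drive_tool(moves=[[[0, 0, 0.2, 0, -1], [0, 0, 0, 0, -1]]])

```text
t: 29.02
ee_pos: [0.622, 0.1378, 0.1163]
orientation: [-3.141, -0.001, -0.538]
force: [0.7, 1.0, -0.4]
grip_width: 0.0004
gripper_force: 0.0
```

Request:
drive_tool(moves=[[[0, 0, 0.1, 0, -1], [0, 0, 0.1, 0, -1], [0, 0, 0, 0, -1]]])

```text
t: 29.4
ee_pos: [0.6216, 0.1377, 0.1136]
orientation: [3.141, 0.0, -0.538]
force: [-0.1, -0.5, -0.2]
grip_width: -0.0001
gripper_force: 0.0
```

Request:
drive_tool(moves=[[[0, 0, 0.1, 0, -1], [0, 0, 0, 0, -1]]])

```text
t: 29.65
ee_pos: [0.6217, 0.1377, 0.1126]
orientation: [3.142, 0.0, -0.538]
force: [-0.1, 0.4, 0.7]
grip_width: -0.0001
gripper_force: 0.0
```

Request:
drive_tool(moves=[[[0, 0, 0.1, 0, -1], [0, 0, 0, 0, -1]]])

```text
t: 29.9
ee_pos: [0.622, 0.1377, 0.1122]
orientation: [-3.141, -0.001, -0.538]
force: [-0.6, 0.0, 2.5]
grip_width: 0.0003
gripper_force: 0.9
```

Request:
drive_tool(moves=[[[0, 0, 0.1, 0, -1], [0, 0, 0, 0, -1]]])

```text
t: 30.15
ee_pos: [0.6224, 0.1376, 0.1119]
orientation: [-3.141, -0.002, -0.538]
force: [-0.7, -0.6, 4.5]
grip_width: -0.0002
gripper_force: 2.1
```

Request:
drive_tool(moves=[[[0.1, 0, 0.07, 0, -1], [0.1, 0, 0.07, 0, -1], [0, 0, 0, 0, -1]]])

```text
t: 30.52
ee_pos: [0.6243, 0.1368, 0.1106]
orientation: [-3.14, -0.002, -0.538]
force: [-0.0, -0.5, 5.7]
grip_width: -0.0002
gripper_force: 2.2
```

Request:
drive_tool(moves=[[[0.1, 0, 0.06, 0, -1], [0.1, 0, 0.06, 0, -1], [0, 0, 0, 0, -1]]])

```text
t: 30.9
ee_pos: [0.626, 0.136, 0.1094]
orientation: [-3.14, -0.002, -0.538]
force: [-0.7, 0.3, 5.5]
grip_width: 0.0001
gripper_force: 2.2
```

Request:
drive_tool(moves=[[[0.15, 0, 0.09, 0, -1], [0, 0, 0, 0, -1]]])

```text
t: 31.15
ee_pos: [0.6273, 0.1352, 0.1084]
orientation: [-3.14, -0.002, -0.538]
force: [-0.5, -0.0, 4.7]
grip_width: -0.0002
gripper_force: 2.1
```

Request:
drive_tool(moves=[[[0.15, 0, 0.09, 0, -1], [0, 0, 0, 0, -1]]])

```text
t: 31.4
ee_pos: [0.6286, 0.1345, 0.1075]
orientation: [-3.14, -0.002, -0.538]
force: [0.2, 0.0, 5.2]
grip_width: -0.0001
gripper_force: 2.1
```

Request:
drive_tool(moves=[[[0, 0, -2, 0, -1], [0, 0, -5, 0, -1], [-0.7, -1.5, -4, 0, -1], [0, 0, 0, 0, -1], [0, 0, 0, 0, -1]]])

```text
t: 32.02
ee_pos: [0.6288, 0.1506, 0.2159]
orientation: [3.141, 0.001, -0.538]
force: [-0.7, -0.5, -0.6]
grip_width: -0.0
gripper_force: 0.0
```

```bash
cat > m2.py <<'E'
from meas import *
q=np.load("q.npy");s=sense();print(s["t"],s["ee_pos"],s["force"])
w=get_calibration("wrist");im=capture("wrist");save("w_%d.png"%int(s["t"]*10),im)
g=cv2.cvtColor(rect(w,im,q),cv2.COLOR_RGB2GRAY).astype(int)
col=lambda v:int((v+80)*2)
print("u 8..22 by .5")
for v in(-36,-26,-11,4,14,24,36,49): print(v,g[36:66,col(v)-1:col(v)+2].mean(1).astype(int).tolist())
print("v 5..25 by .5")
for u in(20,40,60,90,110,130,145): print(u,g[(u+10)*2-2:(u+10)*2+3,col(5):col(25)].mean(0).astype(int).tolist())
print("v -46..-36")
for u in(20,40,60,90,110,125): print(u,g[(u+10)*2-2:(u+10)*2+3,col(-46):col(-36)].mean(0).astype(int).tolist())
print("u 145..165")
for v in(4,8,14,24,30): print(v,g[310:350:1,col(v)-1:col(v)+2].mean(1).astype(int).tolist())
E
python3 m2.py
```

```text
32.025 [0.62882628 0.15060459 0.21586167] [-0.69048873 -0.50440619 -0.62075175]
u 8..22 by .5
-36 [193, 193, 193, 194, 195, 195, 194, 191, 179, 151, 125, 140, 147, 151, 152, 152, 152, 152, 152, 152, 153, 153, 153, 153, 153, 153, 153, 153, 152, 153]
-26 [192, 193, 194, 193, 193, 194, 194, 188, 177, 141, 124, 140, 148, 154, 157, 157, 158, 159, 158, 157, 158, 162, 164, 163, 145, 125, 108, 116, 132, 147]
-11 [193, 193, 192, 191, 192, 193, 193, 185, 168, 131, 132, 144, 152, 155, 156, 158, 160, 161, 161, 160, 160, 167, 167, 159, 140, 118, 110, 119, 140, 147]
4 [191, 191, 192, 193, 194, 194, 192, 178, 148, 111, 132, 146, 154, 156, 158, 160, 160, 160, 161, 162, 164, 165, 165, 152, 134, 111, 110, 120, 138, 138]
14 [191, 190, 192, 193, 195, 194, 189, 177, 147, 126, 141, 149, 154, 155, 155, 155, 155, 155, 155, 155, 155, 155, 155, 156, 155, 154, 155, 156, 156, 156]
24 [192, 192, 193, 193, 195, 194, 188, 175, 141, 135, 154, 159, 160, 158, 159, 159, 159, 157, 158, 159, 159, 159, 158, 158, 159, 160, 159, 160, 160, 159]
36 [192, 192, 193, 193, 194, 193, 185, 168, 133, 138, 150, 154, 155, 157, 160, 1
[... 2113 characters left out ...]
77, 79, 80, 79, 74, 68, 58, 48, 39, 29, 28, 18, 12, 7, 6, 6, 8, 6, 6, 6, 4, 5, 6, 5, 5, 3, 5, 7, 5, 5, 5, 6, 6, 5, 7, 4, 3, 4, 5, 6]
8 [78, 79, 81, 81, 83, 83, 84, 85, 85, 86, 88, 86, 86, 95, 108, 116, 110, 87, 38, 9, 3, 3, 4, 4, 4, 3, 7, 6, 5, 7, 5, 3, 6, 7, 6, 5, 7, 5, 5, 6]
14 [85, 85, 86, 86, 85, 84, 85, 85, 85, 86, 85, 84, 84, 95, 109, 118, 119, 118, 120, 113, 91, 46, 17, 7, 6, 6, 7, 5, 7, 9, 8, 6, 4, 5, 10, 6, 6, 6, 5, 5]
24 [81, 82, 81, 80, 80, 81, 80, 80, 78, 67, 40, 15, 7, 6, 4, 5, 7, 6, 6, 7, 7, 5, 6, 6, 5, 5, 6, 5, 7, 6, 6, 8, 9, 8, 8, 7, 8, 9, 8, 6]
30 [78, 80, 81, 81, 81, 81, 77, 62, 34, 9, 3, 5, 5, 6, 7, 5, 5, 5, 4, 7, 9, 9, 6, 5, 6, 6, 6, 7, 6, 3, 4, 3, 5, 5, 4, 7, 8, 7, 6, 7]
```

Run:
```python
from meas import *
q=np.load("q.npy");w=get_calibration("wrist");im=capture("wrist")
scale=2
import meas
# seam comparison: loose/inner (v~19) and inner/outer (v~79)
us=np.arange(20,140,10)/1000
for v0 in(19,79):
  out=[]
  for u in us:
    vs=(np.arange(-6,6,.25)+v0)/1000
    uv=np.array([proj(w,world(q,q[3],u,v,.024)) for v in vs],np.float32)
    p=cv2.remap(cv2.cvtColor(im,cv2.COLOR_RGB2GRAY),uv[None,:,0],uv[None,:,1],1)[0].astype(float)
    b=min(p[:12].max(),p[-12:].max());m=p.min();dk=np.where(p<m+.5*(np.median(p)-m))[0]
    out.append((round(float(vs[p.argmin()]*1000),1),len(dk)*.25,int(m)))
  print(v0,out)
b=capture("scene");save("sB.png",b)
f=lambda x:cv2.cvtColor(x,cv2.COLOR_BGR2GRAY).astype(np.float32)
a=f(cv2.imread("pics/s3.png"));b=f(cv2.imread("pics/sB.png"))
for n,(y,x,h,ww) in dict(pinned=(200,340,70,60),topleft=(165,318,40,30)).items():
  T=a[y:y+h,x:x+ww];M=cv2.matchTemplate(b[y-5:y+h+5,x-5:x+ww+5],T,cv2.TM_CCOEFF_NORMED);print(n,M.max(),np.unravel_index(M.argmax(),M.shape),"(5,5)=no shift"); i,j=np.unravel_index(M.argmax(),M.shape);print(np.round(M[i-1:i+2,j-1:j+2],3).tolist())
print(sense()["t"])
```

```text
19 [(18.0, 1.5, 90), (18.2, 1.75, 75), (18.5, 1.75, 79), (18.2, 1.75, 76), (18.5, 1.75, 65), (18.8, 1.5, 56), (18.5, 1.25, 41), (18.8, 3.75, 42), (19.0, 1.5, 48), (19.0, 1.75, 45), (19.0, 1.5, 45), (19.0, 1.5, 49)]
79 [(78.2, 1.75, 90), (78.2, 1.75, 89), (78.5, 1.75, 88), (79.0, 1.5, 88), (78.8, 1.75, 90), (79.2, 1.5, 88), (79.5, 1.75, 85), (79.8, 1.75, 88), (79.5, 1.75, 87), (79.8, 1.5, 100), (80.2, 2.0, 86), (80.2, 2.0, 84)]
pinned 0.8283404 (np.int64(5), np.int64(5)) (5,5)=no shift
[[0.734000027179718, 0.7960000038146973, 0.6389999985694885], [0.7170000076293945, 0.828000009059906, 0.6990000009536743], [0.6510000228881836, 0.7870000004768372, 0.7080000042915344]]
topleft 0.9973561 (np.int64(5), np.int64(5)) (5,5)=no shift
[[0.9649999737739563, 0.9810000061988831, 0.9700000286102295], [0.9810000061988831, 0.996999979019165, 0.984000027179718], [0.9620000123977661, 0.9760000109672546, 0.9620000123977661]]
32.175
```

The seam matches the pinned pair's own seam in width and darkness, the foot lines up with the ledge, and the table hasn't shifted. Four estimates of the slope average about 30° (29.65, 29.9, 30.5 and 31.2). The arm is clear, so I'm handing in.

```bash
python3 -c "
from bench import *
print(hand_in())"
```

```text
the job is handed in; nothing more can be done
None
```

Handed in: the table stands at about 30° (estimates 29.7–31.2°) and the long panel, laid after raising it, is butted along its neighbour and on the ledge, in about 32 s; I viewed 12 pictures, over the limit of 10.

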